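# Clamp the praline mould in its jig

## Robot

A 6-joint arm with a two-finger parallel gripper is mounted at the origin on the work surface. World frame = base frame: x ahead of the robot, y to its left, z up, the work surface at z = 0. Lengths are in m, angles in degrees, forces in N, time in s.
With the tool pointing down it reaches from about 0.3 to 0.75 m from the base axis. Payload 8.5 kg.
Tool frame: the origin (TCP) lies midway between the tips of the shut fingers; the grasp point (between the pads) lies 19 mm behind it; y points along the fingers, x is the direction in which the jaws open and shut, and the axes are right-handed (so a half turn about y gives the same grasp; the last joint's range is limited). The gripper opens to 85 mm and grips with 20 to 120 N. Pads are 22 mm wide; open, the fingers measure 114 mm over their backs; the gripper's body (76 mm by 85 mm) begins 54 mm behind the grasp point. The pads swing forward as they close: fully open they stand 13 mm farther back than shut.
Start: joints at [51.32, 21.807, 74.336, -0, 83.858, -12.336], TCP at [0.244, 0.493, 0.231] pointing down, gripper open.
Joint ranges: [-178.18, 178.18], [-50.72, 133.34], [12.68, 142.11], [-81.47, 261.47], [9.98, 163.14], [-165.26, 165.26]. Speed limits (degrees/s): [136.94, 136.94, 180, 180, 180, 180].

## Interface

Orientations are given as a 3x3 rotation matrix whose columns are the frame's x, y, z axes.
In Python, from rig import env gives the robot as it stands.
- The arm moves only by the tool carry_out, never from a script. Its argument "plan" is a list of rows, each a list of 3 entries, a list of its own where there are three numbers: the shift along the tool's x, y, z in m, then the turn, a rotation vector about the tool's x, y, z in degrees, then the finger opening in m, from 0 to 0.0854. In form: [[[dx, dy, dz], [ax, ay, az], jaw], ...]. A call has 1 to 8 rows; each row shifts and turns the commanded pose from where the row before left it, along the tool's axes as they then stand; what a row does not reach is not made up. A row lasts 1/8 s, in which the tool goes at most 62.5 mm and 10.7 degrees, less where a joint would pass 70% of its speed; a pose out of reach is approached as far as the arm can. A call is refused whole if a number of a shift passes 0.0625 or a number of a turn 10.7, either way. A call with a gripper value outside its range is refused whole. The fingers move at their own pace and stop on an object; "force" is the grip in N (left out, the last holds). Time passes only in rows, so rows that do not move let the fingers close. It gives the time, the measured TCP pose, the force and the opening at its end, in the units of the state.
- env.observe(): the state, without advancing time (a new reading comes with each control period).
- env.get_image(name): name is "side" or "top"; returns a dict with "image" (480x640x3 uint8, red, green, blue), "vfov" (degrees; the focal length in pixels is half the picture's height over the tangent of half this angle, whatever the lens; pixels are square), "cx", "cy" (the principal point, pixels), "k1" (the pictures are not rectified: a ray, as slopes to the right and down, at radius r is drawn at 1 + k1 r^2 times it, then the intrinsics apply), "rvec" (rotation vector, rad) and "tvec" (3), from world to camera coordinates, as OpenCV has them. Camera axes: x right, y down, z forward; pixel columns grow to the right and rows downward; lengths in m; the calibration is good to about 2 mm. A picture is of the moment at which its call begins. There is no depth.
- env.close_job(): hands the job in, once; it reports no verdict.
Trained networks look in a picture, given as the dict that the camera call returned (one of the last four; its "shot" number tells which), for a name from the list of things; names that differ only in an ending like _2 or _b are one class to them, and where a whole thing is asked for, a point or a joint stands for the part that bears it (a point fixed in the world has none). Each returns a list of dicts, best first, with "conf" (0 to 1); they miss things now and then, are a little off and sometimes report something else, mostly with a low value. They report only what shows in the picture. A call takes as long as a camera call.
- env.outline_of(target, picture): "mask" (480x640 bool, what is visible of it) and "pixel" ([row, column] in pixels, amid what is visible of it).
The state is a dict: "time_s": time; "q": joint angles; "qvel": joint speeds; "joint_efforts": joint torques, N m; "position": TCP position; "tool_rot": TCP orientation; "ft_force": force on the tool from outside, world axes, zero at the start; "wrist_torque": the same for the moment, N m; "grip_width": finger opening in m.
Only numpy, scipy, OpenCV 4.12 (cv2) and the standard library are available. Lean on these libraries where they do the work, as an engineer would, in place of code of your own. Each camera call takes 0.05 s, during which the arm holds its last target.

## Task

Push the filled praline mould along its guides with your fingertips until it sits fully home against the steel end stop of the green jig, then push the red-knobbed clamp lever over past its middle so that it snaps down onto the mould and stays there. Only push: the mould must stay flat on the board and must not be lifted or tipped. Leave all the other things on the table where they stand and finish clear of everything.

Things in the scene. Friction and masses are not known exactly. Their poses are not given: they have to be found in the camera images.
- jig: Fixed green board, 12 mm thick. Origin: on the table, midway between its guides; board from x -120 to 115, y -110 to 150 mm. x axis: along the guides to the end stop, away from the robot, give or take its yaw; y: to the clamp's side; z up. Two steel guides, inner faces at y = +-85.5 mm, 8 mm thick, tops 26 mm above the table, from x -110 to 90 mm, open at the near end.
- stop (a point): Middle of the near face of the end stop, a steel bar 187 mm long across the far end of the guides, its top 30 mm above the table. This point: 90, 0, 24 mm in the jig's frame; axes as the jig's.
- mould_center (a point): Centre of the loose mould: rigid pale blue-grey slab with 12 chocolate discs on top, 105 (x, along the guides) x 165 (y) x 24 mm high, 0.28 to 0.56 kg, flat on the board (underside 12, top 36 mm above the table), 3 mm play to each guide. Axes roughly the jig's. Starts 45 to 75 mm short of the stop; home when at x = 37.5 mm in the jig's frame. A few newtons slide it.
- mould_far (a point): Middle of the mould's far side face, 52.5 mm ahead of mould_center along the mould's x. Home when it reaches stop along the jig's x.
- clamp (a joint): Clamp lever angle, rad. 0: open, handle leans outwards (jig +y) 40 degrees from upright, foot points up. 1.4: limit, handle leans 40 degrees inwards over the mould. An over-centre spring drives it to the side of 0.7 (handle upright) it is on: pushed past 0.7 towards jig -y it snaps over by itself, its rubber foot landing on the mould's rim at about 1.37. About 3 N at the knob to start.
- clamp_hinge (a point): Lever hinge, its axis level along the jig's x, at 50, 108, 50 mm in the jig's frame, on a fixed steel post 32 (x) x 22 (y) mm whose top is 58 mm above the table. The open foot reaches up to about 100 mm above the table.
- clamp_knob (a point): Centre of the red ball knob, 30 mm in diameter, on the end of the clamp handle (11 mm steel rod), 100 mm from the hinge. In the jig's frame x = 50 mm and: open y = 172, z = 126; upright y = 108, z = 150; closed y = 44, z = 126 mm.
- jar: Bystander: amber glass jar with lid, 52 mm in diameter, 75 mm high, beside the jig on its -y side. Origin: centre of underside.
- cutter: Bystander: steel ring cutter, 60 mm in diameter, 35 mm high, beside the jig on its -y side. Origin: centre of underside.
- pinch_bowl: Bystander: small white bowl, 64 mm in diameter, 28 mm high, beside the jig on its +y side, nearer the robot than the clamp. Origin: centre of underside.
- tub: Bystander: white tub, 100 mm in diameter, 85 mm high. Origin: centre of underside.
- bowl: Bystander: steel bowl, 130 mm in diameter, 65 mm high. Origin: centre of underside.
- bonbon_board: Bystander: red board 130 x 100 mm with six bonbons fixed on it, 30 mm high in all. Origin: centre of underside.
- spatula: Bystander: small spatula lying flat, 200 mm long. Origin: on its underside.

How it is judged:
By the outcome, as a careful person would: the job done as asked, in the order asked, and still so for the second after the job is handed in, with the robot touching nothing.
It also fails if it takes over 48 s, if anything falls off the work surface, if the arm or the gripper's body presses on something with over 40 N, if the wrist force passes 120 N, or if a joint passes its speed limit or range.

## Working session

There is one attempt and no reset: what is moved stays moved. The work goes in short steps, Python scripts to look and compute and a tool call to move; the robot and the scene stay as the last step left them, time stands still between calls to the robot, and variables do not carry over. Pictures are saved under pics/ and viewed, and the job is handed in when it is done.

Besides the shell and the picture viewer there is one more tool, called after "Call:" by a JSON object that holds its "name" and its "arguments". carry_out: Moves the arm, as the interface text tells. Its arguments: {"type":"object","properties":{"plan":{"type":"array","items":{"type":"array"}},"force":{"type":"number"}},"required":["plan"]}

```bash
ls; mkdir -p pics; cat > h.py <<'E'
import numpy as np,cv2,pickle
from rig import env
def K(p):
    h=p["image"].shape[0]; f=h/2/np.tan(np.radians(p["vfov"])/2)
    return np.array([[f,0,p["cx"]],[0,f,p["cy"]],[0,0,1.]]),np.array([p["k1"],0,0,0,0.])
def proj(p,X):
    k,d=K(p); return cv2.projectPoints(np.asarray(X,float).reshape(-1,1,3),np.array(p["rvec"],float),np.array(p["tvec"],float),k,d)[0].reshape(-1,2)
def ray(p,uv):
    k,d=K(p); n=cv2.undistortPoints(np.asarray(uv,float).reshape(-1,1,2),k,d).reshape(-1,2)
    R=cv2.Rodrigues(np.array(p["rvec"],float))[0]; c=-R.T@np.array(p["tvec"],float)
    return c,np.c_[n,np.ones(len(n))]@R
def onz(p,uv,z):
    c,r=ray(p,uv); return c+r*((z-c[2])/r[:,2])[:,None]
def shot(n,fn):
    p=env.get_image(n); cv2.imwrite(f"pics/{fn}.png",p["image"][:,:,::-1]); pickle.dump(p,open(f"pics/{fn}.pkl","wb")); return p
E
python3 - <<'E'
from h import *
o=env.observe(); print({k:np.round(v,3) for k,v in o.items()})
for n in("side","top"):
    p=shot(n,n+"0"); print(n,p["vfov"],p["k1"],p["rvec"],p["tvec"])
    for t in["jig","mould_center","clamp","clamp_knob","jar","cutter","pinch_bowl","tub","bowl","bonbon_board","spatula"]:
        for r in env.outline_of(t,p)[:2]:
            print(t,round(r["conf"],2),np.round(r["pixel"]),r["mask"].sum(), np.round(onz(p,[r["pixel"][::-1]],0.03),3))
E
```

```text
pics
{'time_s': np.float64(0.0), 'q': array([ 51.32 ,  21.841,  74.386,   0.   ,  83.856, -12.338]), 'qvel': array([-0.027,  0.116, -0.003, -0.104,  0.103,  0.005]), 'joint_efforts': array([ 2.0000e-03, -4.4847e+01, -2.3128e+01, -0.0000e+00,  5.0000e-03,
       -0.0000e+00]), 'position': array([0.244, 0.493, 0.231]), 'tool_rot': array([[ 0.444, -0.001, -0.896],
       [ 0.896, -0.001,  0.444],
       [-0.001, -1.   ,  0.   ]]), 'ft_force': array([-0.222,  0.205,  0.395]), 'wrist_torque': array([-0.041,  0.008,  0.014]), 'grip_width': np.float64(0.086)}
side 54.38242898137929 0.01900185804493996 [ 2.11201485 -0.85819931  0.40485297] [-0.4183395   0.3258474   0.97575764]
jig 0.66 [276. 283.] 4243 [[0.471 0.004 0.03 ]]
mould_center 0.82 [268. 301.] 1998 [[ 0.525 -0.007  0.03 ]]
clamp 0.62 [215. 291.] 274 [[0.667 0.192 0.03 ]]
clamp_knob 0.56 [217. 289.] 341 [[0.655 0.188 0.03 ]]
cutter 0.68 [294. 378.] 447 [[ 0.597 -0.209  0.03 ]]
pinch_bowl 0.85 [235. 241.] 300 [[0.496 0.218 0.03 ]]
tub 0.68 [382. 436.] 2825 [[ 0.487 -0.457  0.03 ]]
tub 0.25 [266. 300.] 2016 [[ 0.529 -0.001  0.03 ]]
bo
[... 305 characters left out ...]
.56862355 1.37195718]
jig 0.75 [235. 295.] 6942 [[0.584 0.036 0.03 ]]
mould_center 0.92 [254. 314.] 2883 [[ 0.536 -0.012  0.03 ]]
clamp 0.51 [223. 256.] 316 [[0.616 0.133 0.03 ]]
clamp_knob 0.58 [223. 249.] 346 [[0.616 0.15  0.03 ]]
jar 0.92 [272. 380.] 370 [[ 0.486 -0.173  0.03 ]]
cutter 0.75 [218. 394.] 199 [[ 0.62  -0.212  0.03 ]]
cutter 0.56 [236. 297.] 6714 [[0.582 0.031 0.03 ]]
pinch_bowl 0.78 [269. 223.] 469 [[0.503 0.214 0.03 ]]
tub 0.68 [274. 498.] 1648 [[ 0.475 -0.464  0.03 ]]
bowl 0.84 [214. 492.] 2130 [[ 0.626 -0.458  0.03 ]]
bonbon_board 0.74 [286. 138.] 2103 [[0.465 0.425 0.03 ]]
spatula 0.98 [212. 133.] 1181 [[0.65 0.44 0.03]]
spatula 0.68 [219. 251.] 330 [[0.626 0.144 0.03 ]]
```

```bash
python3 - <<'E'
import cv2
for n,(r,c) in {"side0":((170,370),(180,440)),"top0":((160,320),(190,420))}.items():
    i=cv2.imread(f"pics/{n}.png")[r[0]:r[1],c[0]:c[1]]
    s=min(800/i.shape[1],600/i.shape[0]); cv2.imwrite(f"pics/{n}_c.png",cv2.resize(i,None,fx=s,fy=s,interpolation=cv2.INTER_CUBIC)); print(s)
E
```

```text
3.0
3.4782608695652173
```

View pics/top0.png

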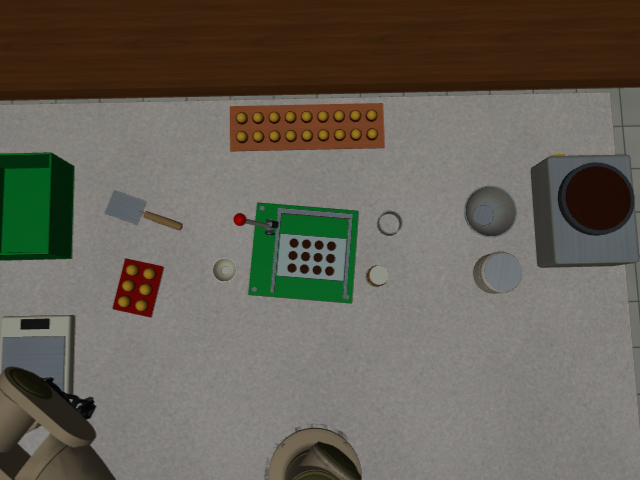

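```bash
sleep 1
```

```text
(no output)
```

View pics/side0_c.png

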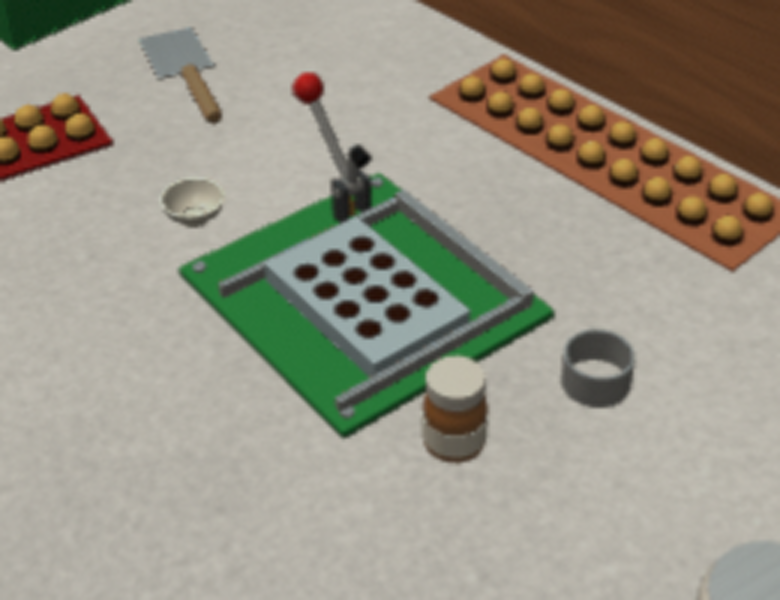

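View pics/top0_c.png

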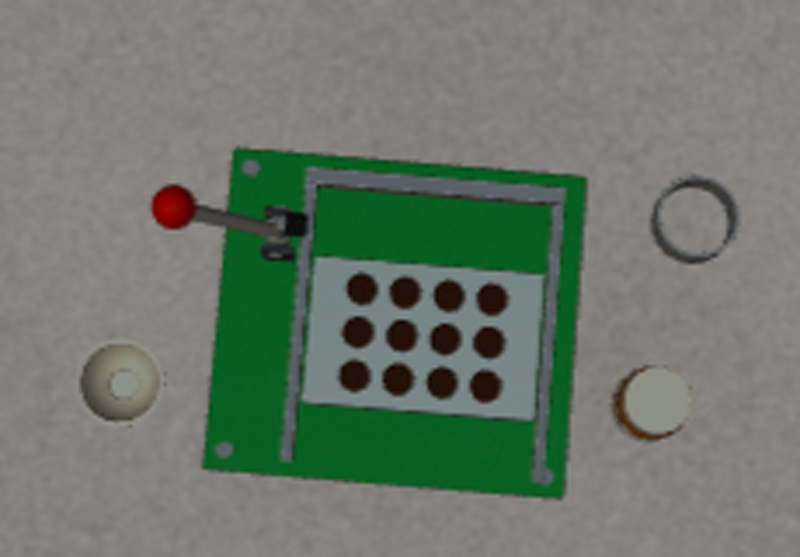

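```bash
cat > fit.py <<'E'
from h import *
from scipy.optimize import least_squares
def fit(obs,L):  # obs list of (pic,uv Nx2), L local Nx3 ; pose x,y,yaw
    def X(v):
        c,s=np.cos(v[2]),np.sin(v[2]); return L@np.array([[c,s,0],[-s,c,0],[0,0,1]])+[v[0],v[1],0]
    f=lambda v:np.concatenate([(proj(p,X(v))-uv).ravel() for p,uv in obs])
    r=least_squares(f,[.55,0,0]); return r.x,f(r.x)
E
python3 - <<'E'
from fit import *
T=pickle.load(open("pics/top0.pkl","rb"));S=pickle.load(open("pics/side0.pkl","rb"))
ct=lambda a:(np.array(a)+.5)/3.47826-.5+[190,160]
cs=lambda a:(np.array(a)+.5)/3-.5+[180,170]
B=np.array([[.115,.15,.012],[.115,-.11,.012],[-.12,-.11,.012],[-.12,.15,.012]])
M=np.array([[.0525,.0825,.036],[.0525,-.0825,.036],[-.0525,-.0825,.036],[-.0525,.0825,.036]])
bt,bs=ct([(235,149),(587,177),(563,497),(204,468)]),cs([(380,176),(553,313),(345,434),(180,270)])
mt,ms=ct([(314,257),(545,274),(535,420),(303,403)]),cs([(360,221),(470,312),(376,364),(268,268)])
for n,L,t,s in(("jig",B,bt,bs),("mould",M,mt,ms)):
    for nm,o in(("both",[(T,t),(S,s)]),("top",[(T,t)]),("side",[(S,s)])):
        v,e=fit(o,L); print(n,nm,np.round(v[:2],4),np.degrees(v[2]).round(2),np.abs(e).max().round(2),np.sqrt((e**2).mean()).round(2))
        if n=="jig" and nm=="both": J=v
        if nm=="both" and n=="mould":
            c,s_=np.cos(J[2]),np.sin(J[2]); print("rel",(v[:2]-J[:2])@np.array([[c,-s_],[s_,c]]),np.degrees(v[2]-J[2]))
c,s_=np.cos(J[2]),np.sin(J[2]);R=np.array([[c,-s_,0],[s_,c,0],[0,0,1]])
for y,z in((.172,.126),):
    P=R@[.05,y,z]+[J[0],J[1],0]; print(P,proj(T,P),proj(S,P), "seen",ct((174,207)),cs((308,88)))
print(proj(S,[R@[.09,0,.024]+[J[0],J[1],0]]))
E
```

```text
jig both [ 0.5431 -0.0065] -6.0 1.2 0.68
jig top [ 0.5431 -0.0058] -6.01 0.6 0.47
jig side [ 0.5428 -0.0078] -5.99 1.49 0.77
mould both [ 0.5283 -0.0059] -5.67 1.52 0.73
rel [-0.01479673 -0.00092955] 0.3327899474117071
mould top [ 0.5277 -0.0047] -5.5 0.18 0.13
mould side [ 0.5287 -0.0077] -5.96 1.16 0.82
[0.61084968 0.15935027 0.126     ] [[240.35921025 219.318535  ]] [[282.35451036 199.95441675]] seen [239.66876254 219.15626491] [282.33333333 199.        ]
[[331.6671059  252.82913355]]
```

```bash
cat > st.py <<'E'
from h import *
import sys
J=np.array([.5431,-.0065]);a=np.radians(-6.0);c,s=np.cos(a),np.sin(a);RJ=np.array([[c,-s,0],[s,c,0],[0,0,1]])
def st(target=None):
    o=env.observe(); P=np.array(o["position"]);R=np.array(o["tool_rot"])
    pj=RJ.T@(P-[J[0],J[1],0])
    print("t",round(float(o["time_s"]),2),"jig mm",np.round(pj*1e3,1),"F jig",np.round(RJ.T@np.array(o["ft_force"]),1),"w",round(float(o["grip_width"]),4))
    Rd=RJ@np.array([[0,0,-1],[1,0,0],[0,-1,0.]])
    print("rot err deg tool",np.round(np.degrees(cv2.Rodrigues(R.T@Rd)[0].ravel()),2))
    if target is not None: print("shift (tool, after rot)",np.round(Rd.T@(RJ@np.array(target)+[J[0],J[1],0]-P),4))
if __name__=="__main__": st([float(v)/1e3 for v in sys.argv[1:4]] if len(sys.argv)>3 else None)
E
python3 st.py -105 0 231
```

```text
t 1.2 jig mm [-349.6  465.4  231.3] F jig [ 0.5  0.7 -0.3] w 0.0853
rot err deg tool [ -0.   -20.34  -0.  ]
shift (tool, after rot) [-4.654e-01  3.000e-04 -2.446e-01]
```

Call:
{"name": "carry_out", "arguments": {"plan": [[[0, 0, 0], [0, -10.2, 0], 0.085], [[0, 0, 0], [0, -10.2, 0], 0.085], [[0, 0, 0], [0, 0, 0], 0.085]]}}

```text
time_s: 1.58
position: [0.2441, 0.4929, 0.2313]
tool_rot: [[0.105, 0.0, -0.994], [0.994, 0.0, 0.105], [0.0, -1.0, -0.0]]
ft_force: [-0.4, -0.5, 0.3]
grip_width: 0.085
```

```bash
python3 st.py -105 0 231
```

```text
t 1.57 jig mm [-349.6  465.4  231.3] F jig [-0.4 -0.5  0.3] w 0.085
rot err deg tool [ 0.   -0.04  0.  ]
shift (tool, after rot) [-4.654e-01  3.000e-04 -2.446e-01]
```

Call:
{"name": "carry_out", "arguments": {"plan": [[[-0.029, 0, -0.0153], [0, 0, 0], 0.085], [[-0.029, 0, -0.0153], [0, 0, 0], 0.085], [[-0.029, 0, -0.0153], [0, 0, 0], 0.085], [[-0.029, 0, -0.0153], [0, 0, 0], 0.085], [[-0.029, 0, -0.0153], [0, 0, 0], 0.085], [[-0.029, 0, -0.0153], [0, 0, 0], 0.085], [[-0.029, 0, -0.0153], [0, 0, 0], 0.085], [[-0.029, 0, -0.0153], [0, 0, 0], 0.085]]}}

```text
time_s: 2.58
position: [0.3421, 0.2484, 0.2315]
tool_rot: [[0.108, 0.0, -0.994], [0.994, 0.0, 0.108], [0.0, -1.0, -0.0]]
ft_force: [0.7, 0.5, 0.3]
grip_width: 0.085
```

Call:
{"name": "carry_out", "arguments": {"plan": [[[-0.029, 0, -0.0153], [0, 0, 0], 0.085], [[-0.029, 0, -0.0153], [0, 0, 0], 0.085], [[-0.029, 0, -0.0153], [0, 0, 0], 0.085], [[-0.029, 0, -0.0153], [0, 0, 0], 0.085], [[-0.029, 0, -0.0153], [0, 0, 0], 0.085], [[-0.029, 0, -0.0153], [0, 0, 0], 0.085], [[-0.029, 0, -0.0153], [0, 0, 0], 0.085], [[0, 0, 0], [0, 0, 0], 0.085]]}}

```text
time_s: 3.58
position: [0.4279, 0.035, 0.2313]
tool_rot: [[0.11, 0.0, -0.994], [0.994, -0.0, 0.11], [-0.0, -1.0, -0.0]]
ft_force: [-1.1, 0.4, -0.3]
grip_width: 0.0851
```

```bash
python3 st.py -105 0 60
```

```text
t 3.58 jig mm [-118.9   29.2  231.3] F jig [-1.1  0.3 -0.3] w 0.0851
rot err deg tool [ 0.01 -0.31 -0.01]
shift (tool, after rot) [-0.0292  0.1713 -0.0139]
```

Call:
{"name": "carry_out", "arguments": {"plan": [[[-0.0292, 0, -0.0139], [0, -0.3, 0], 0.085], [[0, 0.03, 0], [0, 0, 0], 0.085], [[0, 0.04, 0], [0, 0, 0], 0.085], [[0, 0.04, 0], [0, 0, 0], 0.085], [[0, 0.04, 0], [0, 0, 0], 0.085], [[0, 0.02, 0], [0, 0, 0], 0.085], [[0, 0, 0], [0, 0, 0], 0.085]]}}

```text
time_s: 4.45
position: [0.4373, 0.0067, 0.0606]
tool_rot: [[0.1, -0.003, -0.995], [0.995, 0.001, 0.1], [0.001, -1.0, 0.003]]
ft_force: [0.5, -0.1, 0.8]
grip_width: 0.0849
```

```bash
python3 st.py -105 0 8; python3 - <<'E'
from h import *
p=shot("side","s1"); i=cv2.imread("pics/s1.png")[190:340,180:380]; cv2.imwrite("pics/s1c.png",cv2.resize(i,None,fx=4,fy=4,interpolation=cv2.INTER_CUBIC))
E
```

```text
t 4.45 jig mm [-106.6    2.1   60.6] F jig [ 0.5 -0.   0.8] w 0.0849
rot err deg tool [-0.16  0.26  0.03]
shift (tool, after rot) [-0.0021  0.0526 -0.0016]
```

View pics/s1c.png

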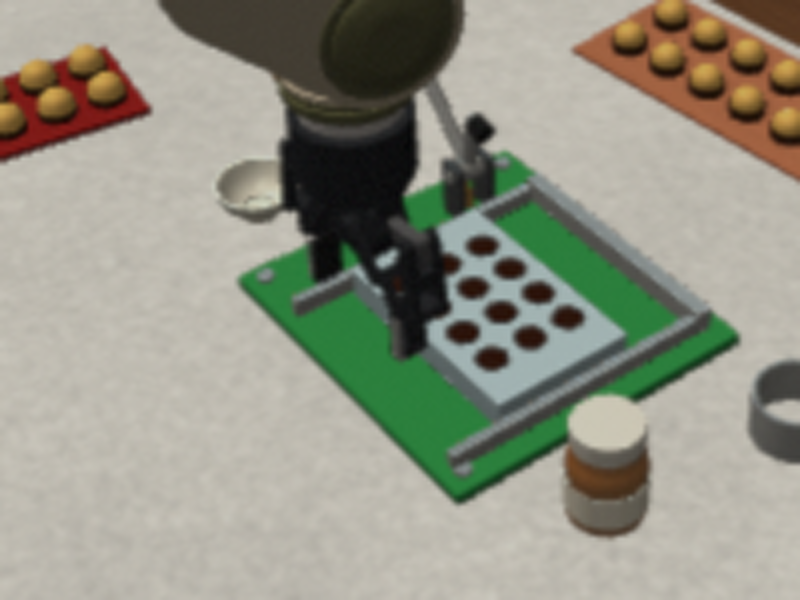

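```bash
python3 - <<'E'
from st import *
p=pickle.load(open("pics/s1.pkl","rb"))
for z in(.06,.073):
    for dx in(-11,11):
        for y in(-42.5,-57,57):
            X=RJ@[(-106.6+dx)/1e3,(2.1+y)/1e3,z]+[J[0],J[1],0]; print(z,dx,y,np.round((proj(p,X)[0]-[180,190])*4))
E
```

```text
0.06 -11 -42.5 [389. 377.]
0.06 -11 -57 [403. 390.]
0.06 -11 57 [302. 292.]
0.06 11 -42.5 [419. 361.]
0.06 11 -57 [432. 374.]
0.06 11 57 [331. 278.]
0.073 -11 -42.5 [388. 361.]
0.073 -11 -57 [402. 374.]
0.073 -11 57 [300. 277.]
0.073 11 -42.5 [418. 346.]
0.073 11 -57 [431. 359.]
0.073 11 57 [329. 263.]
```

Call:
{"name": "carry_out", "arguments": {"plan": [[[-0.002, 0.02, 0], [0, 0, 0], 0.085], [[0, 0.02, 0], [0, 0, 0], 0.085], [[0, 0.013, 0], [0, 0, 0], 0.085], [[0, 0, 0], [0, 0, 0], 0.085], [[0, 0, 0], [0, 0, 0], 0.085]]}}

```text
time_s: 5.12
position: [0.4385, 0.0039, 0.0093]
tool_rot: [[0.099, 0.002, -0.995], [0.995, -0.0, 0.099], [-0.0, -1.0, -0.002]]
ft_force: [-0.1, 0.3, -0.2]
grip_width: 0.0849
```

```bash
python3 st.py -85 0 7
```

```text
t 5.12 jig mm [-105.1   -0.5    9.3] F jig [-0.1  0.3 -0.2] w 0.0849
rot err deg tool [ 0.11  0.34 -0.02]
shift (tool, after rot) [ 0.0005  0.0023 -0.0201]
```

Call:
{"name": "carry_out", "arguments": {"plan": [[[0, 0.002, -0.01], [0, 0.3, 0], 0.085], [[0, 0, -0.006], [0, 0, 0], 0.085], [[0, 0, -0.006], [0, 0, 0], 0.085], [[0, 0, -0.006], [0, 0, 0], 0.085], [[0, 0, -0.006], [0, 0, 0], 0.085], [[0, 0, -0.006], [0, 0, 0], 0.085], [[0, 0, 0], [0, 0, 0], 0.085]]}}

```text
time_s: 6.0
position: [0.4785, -0.0003, 0.0063]
tool_rot: [[0.104, 0.001, -0.995], [0.995, -0.0, 0.104], [-0.0, -1.0, -0.001]]
ft_force: [0.2, -0.6, -0.4]
grip_width: 0.0849
```

```bash
python3 st.py -26 0 7
```

```text
t 6.0 jig mm [-64.9  -0.6   6.3] F jig [ 0.2 -0.5 -0.4] w 0.0849
rot err deg tool [ 0.07  0.06 -0.01]
shift (tool, after rot) [ 0.0006 -0.0007 -0.0389]
```

Call:
{"name": "carry_out", "arguments": {"plan": [[[0, 0, -0.005], [0, 0, 0], 0.085], [[0, 0, -0.005], [0, 0, 0], 0.085], [[0, 0, -0.005], [0, 0, 0], 0.085], [[0, 0, -0.005], [0, 0, 0], 0.085]]}}

```text
time_s: 6.5
position: [0.4979, -0.0022, 0.0063]
tool_rot: [[0.104, -0.0, -0.995], [0.995, 0.0, 0.104], [0.0, -1.0, 0.0]]
ft_force: [-1.5, 0.2, 0.2]
grip_width: 0.085
```

```bash
python3 st.py -26 0 7;  python3 - <<'E'
from h import *
p=shot("side","s2"); i=cv2.imread("pics/s2.png")[190:340,180:380]; cv2.imwrite("pics/s2c.png",cv2.resize(i,None,fx=4,fy=4,interpolation=cv2.INTER_CUBIC))
E
```

```text
t 6.5 jig mm [-45.4  -0.5   6.3] F jig [-1.5  0.   0.2] w 0.085
rot err deg tool [-0.    0.05  0.  ]
shift (tool, after rot) [ 0.0005 -0.0007 -0.0194]
```

View pics/s2c.png

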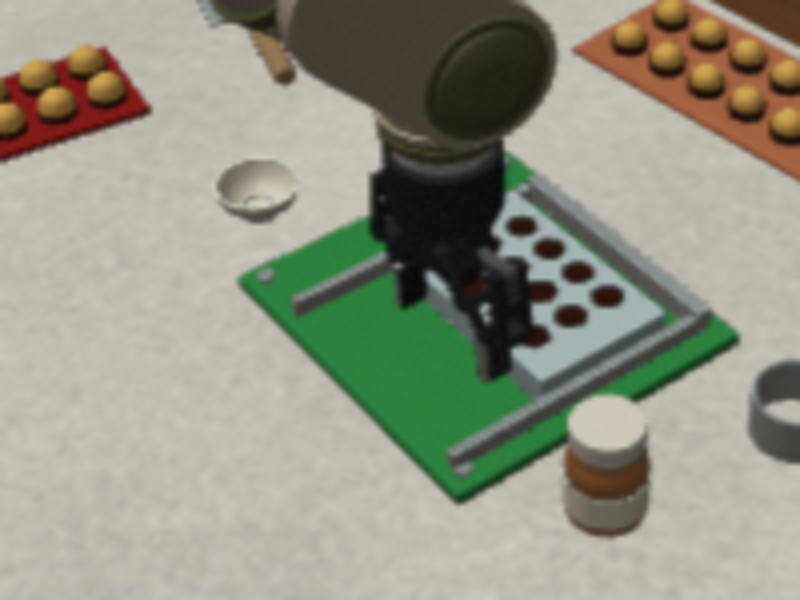

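The mould slides flat between the guides; its far edge at crop (525,195)–(665,318) is still about 20 mm short of the stop.

Call:
{"name": "carry_out", "arguments": {"plan": [[[0, 0, -0.004], [0, 0, 0], 0.085], [[0, 0, -0.004], [0, 0, 0], 0.085], [[0, 0, -0.003], [0, 0, 0], 0.085], [[0, 0, -0.002], [0, 0, 0], 0.085], [[0, 0, -0.002], [0, 0, 0], 0.085]]}}

```text
time_s: 7.18
position: [0.5125, -0.0037, 0.0063]
tool_rot: [[0.104, -0.0, -0.995], [0.995, 0.0, 0.104], [-0.0, -1.0, 0.0]]
ft_force: [-2.7, 0.9, 0.2]
grip_width: 0.0849
```

Call:
{"name": "carry_out", "arguments": {"plan": [[[0, 0, -0.001], [0, 0, 0], 0.085], [[0, 0, -0.001], [0, 0, 0], 0.085], [[0, 0, -0.001], [0, 0, 0], 0.085]]}}

```text
time_s: 7.55
position: [0.5155, -0.004, 0.0063]
tool_rot: [[0.104, 0.0, -0.995], [0.995, -0.0, 0.104], [-0.0, -1.0, -0.0]]
ft_force: [-2.5, 0.5, 0.6]
grip_width: 0.0848
```

```bash
python3 st.py -26 0 7
```

```text
t 7.55 jig mm [-27.7  -0.4   6.3] F jig [-2.5  0.2  0.6] w 0.0848
rot err deg tool [ 0.    0.06 -0.  ]
shift (tool, after rot) [ 0.0004 -0.0007 -0.0017]
```

Continue in 1 mm steps until the force rises.

Call:
{"name": "carry_out", "arguments": {"plan": [[[0, 0, -0.001], [0, 0, 0], 0.085], [[0, 0, -0.001], [0, 0, 0], 0.085]]}}

```text
time_s: 7.8
position: [0.5166, -0.0041, 0.0063]
tool_rot: [[0.104, -0.002, -0.995], [0.995, 0.0, 0.104], [0.0, -1.0, 0.002]]
ft_force: [-9.0, 0.5, 6.6]
grip_width: 0.085
```

Call:
{"name": "carry_out", "arguments": {"plan": [[[0, 0, -0.001], [0, 0, 0], 0.085], [[0, 0, -0.001], [0, 0, 0], 0.085]]}}

```text
time_s: 8.05
position: [0.5166, -0.004, 0.0063]
tool_rot: [[0.104, -0.007, -0.995], [0.995, 0.001, 0.104], [0.0, -1.0, 0.007]]
ft_force: [-16.8, 0.5, 12.5]
grip_width: 0.0848
```

Call:
{"name": "carry_out", "arguments": {"plan": [[[0, 0, 0.003], [0, 0, 0], 0.085], [[0, 0, 0.01], [0, 0, 0], 0.085], [[0, 0, 0.02], [0, 0, 0], 0.085], [[0, 0, 0.02], [0, 0, 0], 0.085], [[0, -0.03, 0.02], [0, 0, 0], 0.085], [[0, -0.05, 0.01], [0, 0, 0], 0.085], [[0, -0.05, 0], [0, 0, 0], 0], [[0, -0.05, 0], [0, 0, 0], 0]]}}

```text
time_s: 9.05
position: [0.4365, 0.0042, 0.1881]
tool_rot: [[0.104, 0.001, -0.995], [0.995, -0.0, 0.104], [-0.0, -1.0, -0.001]]
ft_force: [0.8, 0.1, 0.0]
grip_width: 0.051
```

```bash
python3 st.py 50 220 200;  python3 - <<'E'
from h import *
for n,r,c in(("side",190,180),("top",180,210)):
    p=shot(n,n+"3"); i=p["image"][r:r+150,c:c+200,::-1]; cv2.imwrite(f"pics/{n}3c.png",cv2.resize(i,None,fx=4,fy=4,interpolation=cv2.INTER_CUBIC))
E
```

```text
t 9.05 jig mm [-107.1   -0.5  188.1] F jig [0.8 0.2 0. ] w 0.051
rot err deg tool [ 0.07  0.05 -0.01]
shift (tool, after rot) [ 0.2205 -0.0119 -0.1571]
```

View pics/side3c.png

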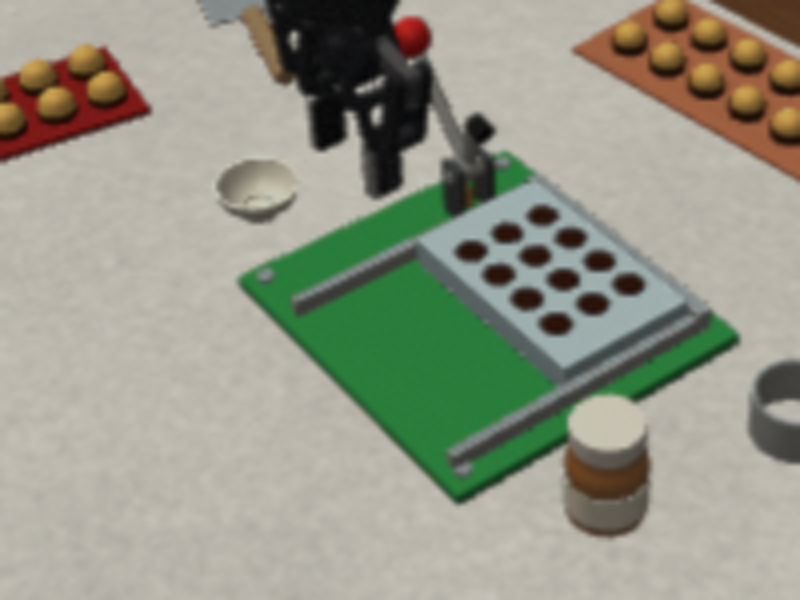

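View pics/top3c.png

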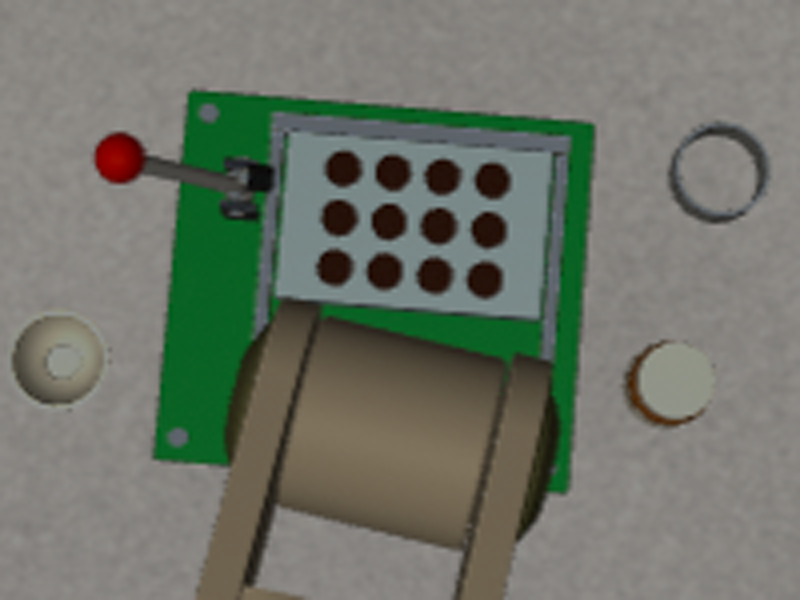

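```bash
python3 - <<'E'
from fit import *
from st import RJ,J
T=pickle.load(open("pics/top3.pkl","rb"));S=pickle.load(open("pics/side3.pkl","rb"))
M=np.array([[.0525,.0825,.036],[.0525,-.0825,.036],[-.0525,-.0825,.036],[-.0525,.0825,.036]])
t=(np.array([(287,131),(552,152),(543,320),(276,297)])+.5)/4-.5+[210,180]
s=(np.array([(535,182),(690,300),(563,372),(418,244)])+.5)/4-.5+[180,190]
for o in([(T,t)],[(S,s)],[(T,t),(S,s)]):
    v,e=fit(o,M); print((RJ.T@np.r_[v[:2]-J,0])[:2],np.degrees(v[2])+6,np.abs(e).max())
E
```

```text
[0.03708183 0.00043536] 0.31232381688070543 0.44844157185889344
[ 0.03770246 -0.00086536] 0.17590598535567903 0.7608064536506447
[ 3.74416164e-02 -6.71467665e-05] 0.2665707752701971 0.9532464066563762
```

Call:
{"name": "carry_out", "arguments": {"plan": [[[0, -0.015, 0], [0, 0, 0], 0], [[0.03, 0, -0.02], [0, 0, 0], 0], [[0.032, 0, -0.022], [0, 0, 0], 0], [[0.032, 0, -0.023], [0, 0, 0], 0], [[0.032, 0, -0.023], [0, 0, 0], 0], [[0.032, 0, -0.023], [0, 0, 0], 0], [[0.032, 0, -0.023], [0, 0, 0], 0], [[0.034, 0, -0.022], [0, 0, 0], 0]]}}

```text
time_s: 10.15
position: [0.6159, 0.2116, 0.2001]
tool_rot: [[0.104, -0.001, -0.995], [0.995, -0.0, 0.104], [-0.0, -1.0, 0.001]]
ft_force: [0.1, -0.8, 1.0]
grip_width: -0.0001
```

Call:
{"name": "carry_out", "arguments": {"plan": [[[0, 0, 0], [0, 0, 0], 0], [[0, 0, 0], [0, 0, 0], 0], [[0, 0, 0], [0, 0, 0], 0]]}}

```text
time_s: 10.52
position: [0.6149, 0.21, 0.2014]
tool_rot: [[0.104, -0.0, -0.995], [0.995, -0.0, 0.104], [-0.0, -1.0, 0.0]]
ft_force: [-0.3, 0.2, 0.1]
grip_width: 0.0001
```

```bash
python3 st.py 50 225 112
```

```text
t 10.53 jig mm [ 48.7 222.8 201.4] F jig [-0.4  0.2  0.1] w 0.0001
rot err deg tool [-0.01  0.01 -0.01]
shift (tool, after rot) [ 0.0022  0.0894 -0.0013]
```

Call:
{"name": "carry_out", "arguments": {"plan": [[[0.0022, 0.02, -0.0013], [0, 0, 0], 0], [[0, 0.035, 0], [0, 0, 0], 0], [[0, 0.034, 0], [0, 0, 0], 0], [[0, 0, 0], [0, 0, 0], 0], [[0, 0, 0], [0, 0, 0], 0]]}}

```text
time_s: 11.15
position: [0.6174, 0.2126, 0.1141]
tool_rot: [[0.104, 0.002, -0.995], [0.995, 0.0, 0.104], [0.001, -1.0, -0.002]]
ft_force: [0.8, -0.7, 0.4]
grip_width: -0.0003
```

```bash
python3 st.py 50 118 112;  python3 - <<'E'
from h import *
for n,r,c in(("side",150,200),("top",180,190)):
    p=shot(n,n+"4"); i=p["image"][r:r+150,c:c+200,::-1]; cv2.imwrite(f"pics/{n}4c.png",cv2.resize(i,None,fx=4,fy=4,interpolation=cv2.INTER_CUBIC))
E
```

```text
t 11.15 jig mm [ 51.  225.6 114.1] F jig [ 0.9 -0.6  0.4] w -0.0003
rot err deg tool [0.14 0.03 0.04]
shift (tool, after rot) [-0.1076  0.0021  0.001 ]
```

View pics/side4c.png

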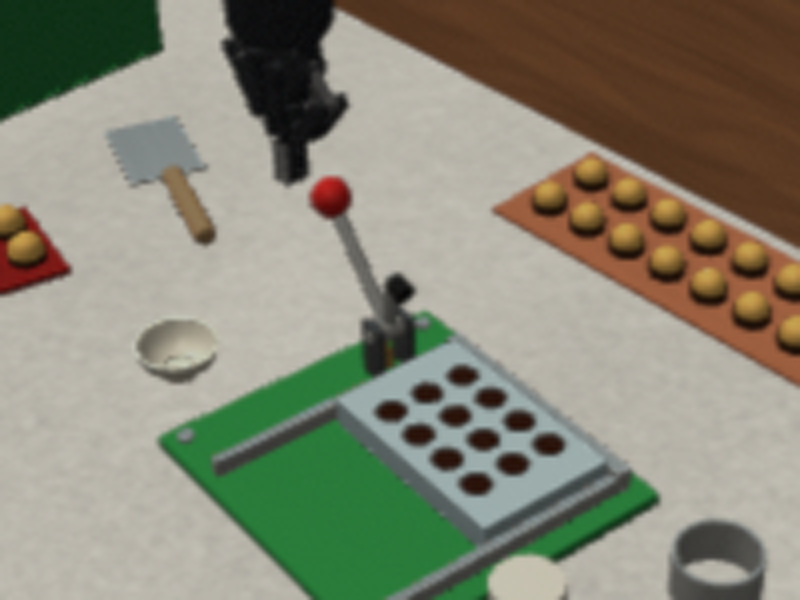

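Call:
{"name": "carry_out", "arguments": {"plan": [[[-0.012, 0, 0], [0, 0, 0], 0], [[-0.01, 0, 0], [0, 0, 0], 0], [[-0.008, 0, 0], [0, 0, 0], 0], [[-0.01, -0.003, 0], [0, 0, 0], 0], [[-0.012, -0.004, 0], [0, 0, 0], 0], [[-0.012, -0.004, 0], [0, 0, 0], 0]]}}

```text
time_s: 12.0
position: [0.6104, 0.1489, 0.1243]
tool_rot: [[0.103, 0.002, -0.995], [0.995, 0.001, 0.103], [0.001, -1.0, -0.002]]
ft_force: [1.2, 2.5, 2.0]
grip_width: 0.0002
```

```bash
python3 st.py 50 115 133;  python3 - <<'E'
from h import *
for n,r,c in(("side",150,200),):
    p=shot(n,n+"5"); i=p["image"][r:r+150,c:c+200,::-1]; cv2.imwrite(f"pics/{n}5c.png",cv2.resize(i,None,fx=4,fy=4,interpolation=cv2.INTER_CUBIC))
E
```

```text
t 12.0 jig mm [ 50.7 161.6 124.3] F jig [0.9 2.6 2. ] w 0.0002
rot err deg tool [0.1  0.07 0.06]
shift (tool, after rot) [-0.0466 -0.0087  0.0007]
```

View pics/side5c.png

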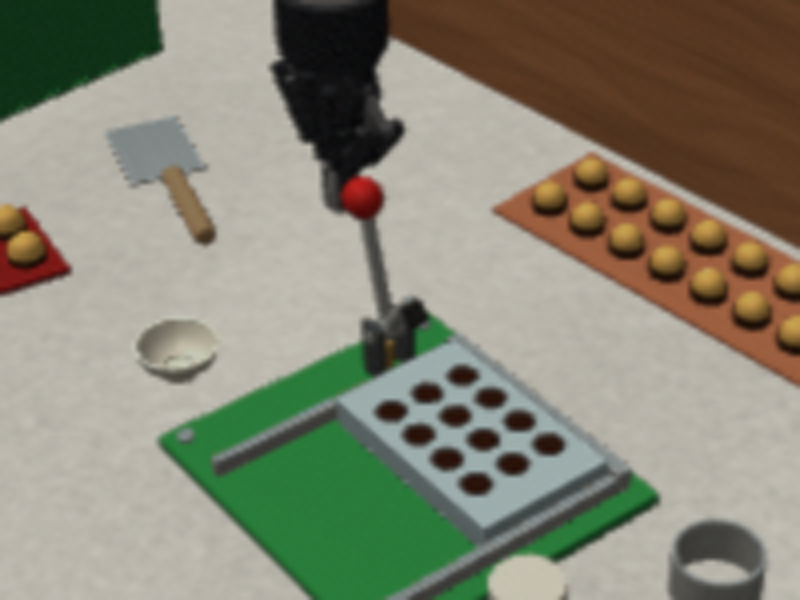

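Call:
{"name": "carry_out", "arguments": {"plan": [[[-0.008, -0.005, 0], [0, 0, 0], 0], [[-0.01, -0.004, 0], [0, 0, 0], 0], [[-0.01, -0.003, 0], [0, 0, 0], 0], [[-0.008, 0, 0], [0, 0, 0], 0], [[-0.008, 0, 0], [0, 0, 0], 0]]}}

```text
time_s: 12.68
position: [0.6055, 0.1047, 0.1352]
tool_rot: [[0.104, -0.0, -0.995], [0.995, -0.0, 0.104], [-0.0, -1.0, 0.0]]
ft_force: [-0.0, 0.1, 0.1]
grip_width: -0.0002
```

```bash
python3 st.py 50 115 133;  python3 - <<'E'
from h import *
for n,r,c in(("side",150,200),):
    p=shot(n,n+"6"); i=p["image"][r:r+150,c:c+200,::-1]; cv2.imwrite(f"pics/{n}6c.png",cv2.resize(i,None,fx=4,fy=4,interpolation=cv2.INTER_CUBIC))
E
```

```text
t 12.68 jig mm [ 50.4 117.1 135.2] F jig [-0.   0.1  0.1] w -0.0002
rot err deg tool [-0.01  0.05 -0.01]
shift (tool, after rot) [-0.0021  0.0022  0.0004]
```

View pics/side6c.png

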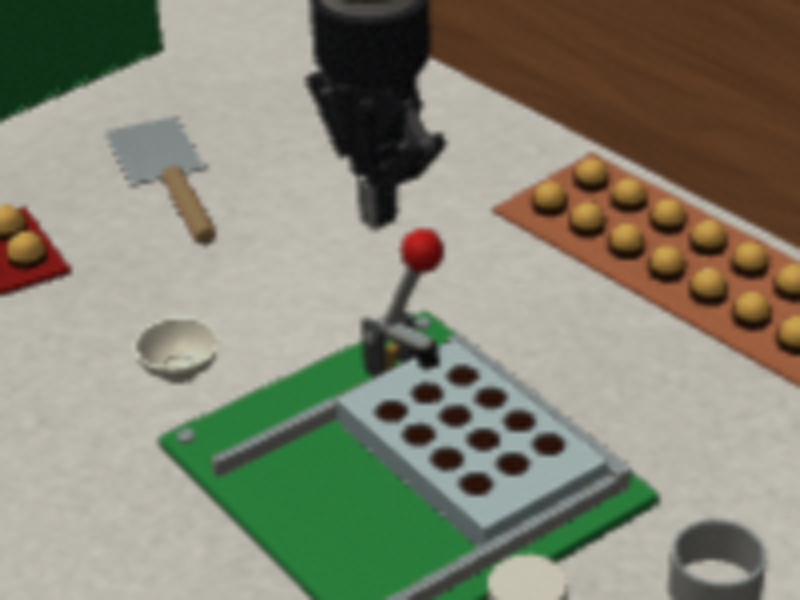

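The lever has snapped over and its foot is on the mould rim (crop ~(430,355)). I'll retreat up and out, back toward the start.

Call:
{"name": "carry_out", "arguments": {"plan": [[[0.02, 0, 0], [0, 0, 0], 0], [[0.03, -0.03, 0], [0, 0, 0], 0], [[0.03, -0.04, 0], [0, 0, 0], 0], [[0.03, -0.03, 0], [0, 0, 0], 0], [[0.03, -0.01, 0.03], [0, 0, 0], 0], [[0.03, 0, 0.03], [0, 0, 0], 0], [[0.03, 0, 0.03], [0, 0, 0], 0], [[0.03, 0, 0.03], [0, 0, 0], 0]]}}

```text
time_s: 13.72
position: [0.5084, 0.3489, 0.2453]
tool_rot: [[0.102, -0.0, -0.995], [0.995, 0.0, 0.102], [0.0, -1.0, 0.0]]
ft_force: [0.4, 0.8, -0.5]
grip_width: 0.0002
```

Call:
{"name": "carry_out", "arguments": {"plan": [[[0.02, 0, 0.03], [0, 0, 0], 0], [[0, 0, 0.03], [0, 0, 0], 0], [[0, 0, 0], [0, 0, 0], 0], [[0, 0, 0], [0, 0, 0], 0], [[0, 0, 0], [0, 0, 0], 0]]}}

```text
time_s: 14.35
position: [0.4531, 0.3727, 0.2451]
tool_rot: [[0.104, -0.0, -0.995], [0.995, -0.0, 0.104], [-0.0, -1.0, -0.0]]
ft_force: [-0.2, -0.4, 0.9]
grip_width: 0.0
```

```bash
python3 st.py;  python3 - <<'E'
from st import *
for n,r,c in(("side",170,200),("top",180,210)):
    p=shot(n,n+"7"); i=p["image"][r:r+150,c:c+200,::-1]; cv2.imwrite(f"pics/{n}7c.png",cv2.resize(i,None,fx=4,fy=4,interpolation=cv2.INTER_CUBIC))
    k=RJ@[.05,.044,.126]+[*J,0]; print(n,"knob closed expected crop",(proj(p,k)[0]-[c,r])*4, "home corners",np.round((proj(p,[RJ@[.0375+a,b,.036]+[*J,0] for a,b in((.0525,.0825),(.0525,-.0825),(-.0525,-.0825),(-.0525,.0825))])-[c,r])*4))
    for t in["clamp_knob","jar","cutter","pinch_bowl","tub","bowl","bonbon_board","spatula"]:
        for q in env.outline_of(t,p)[:1]: print(t,round(q["conf"],2),np.round(q["pixel"]))
E
```

```text
t 14.35 jig mm [-129.1  367.7  245.1] F jig [-0.2 -0.4  0.9] w 0.0
rot err deg tool [ 0.    0.02 -0.  ]
side knob closed expected crop [440.41601346 204.62828832] home corners [[453. 260.]
 [607. 381.]
 [483. 450.]
 [333. 319.]]
clamp_knob 0.67 [225. 304.]
jar 0.96 [305. 333.]
cutter 0.79 [292. 379.]
pinch_bowl 0.81 [235. 243.]
tub 0.8 [382. 434.]
bowl 0.77 [331. 470.]
bonbon_board 0.93 [219. 193.]
spatula 0.66 [190. 240.]
top knob closed expected crop [340.8485674  175.19610408] home corners [[289. 128.]
 [553. 150.]
 [540. 317.]
 [274. 296.]]
clamp_knob 0.64 [274. 377.]
jar 0.7 [276. 376.]
cutter 0.7 [226. 400.]
pinch_bowl 0.58 [271. 222.]
tub 0.92 [270. 498.]
bowl 0.82 [212. 489.]
bonbon_board 0.95 [276. 148.]
spatula 0.63 [212. 136.]
```

View pics/side7c.png

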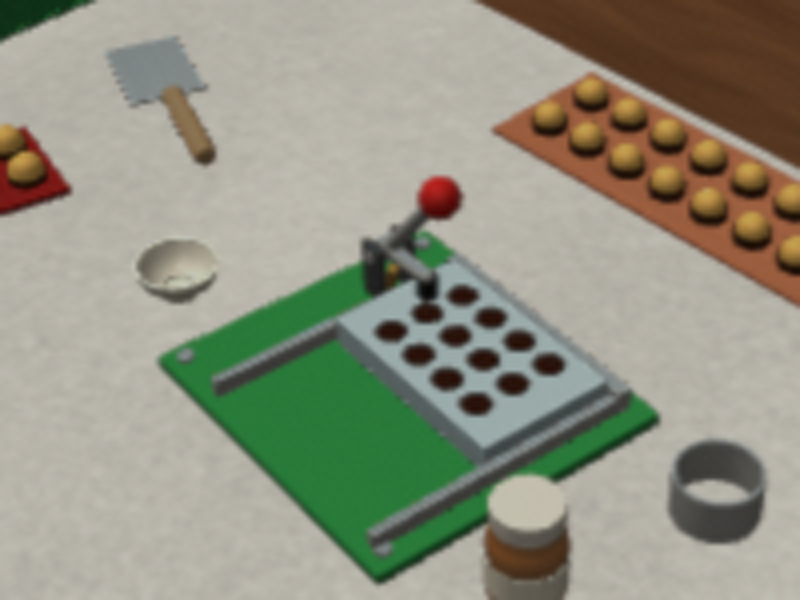

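View pics/top7c.png

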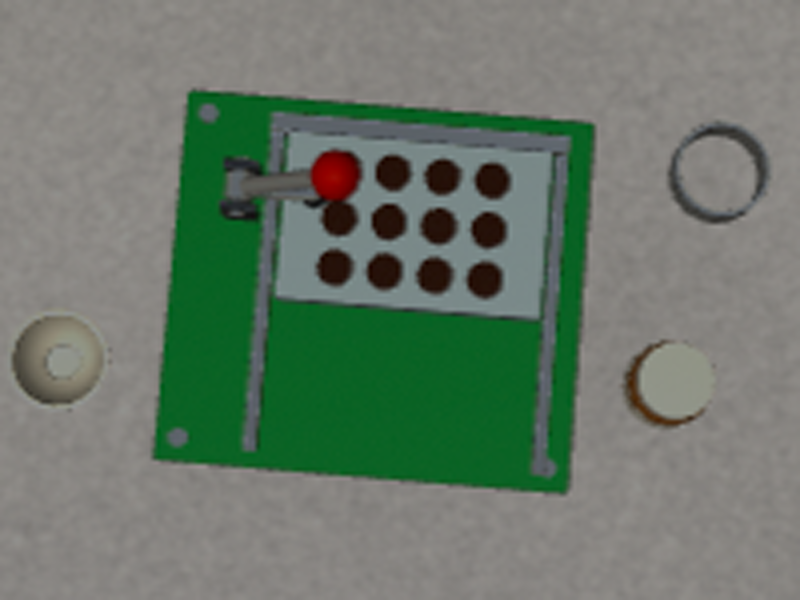

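```bash
python3 -c "
from rig import env
print(env.close_job())"
```

```text
the job is handed in; nothing more can be done
None
```

The mould sits home against the end stop and the clamp is shut on it; I handed the job in at about 14.4 s of the 48 s allowed.

**Mould:** I pushed it about 52 mm along the guides with the two open fingertips, low on its near face. It stopped against the end stop and the push force rose from about 2.5 N to 17 N. Fitting its corners in both pictures put it at jig x = 37.4 mm (home is 37.5), yaw about 0.3° and flat. That yaw is within the fit's error.

**Clamp:** I pushed the knob towards the mould with the shut fingers until the lever snapped over. In the last pictures, taken with the arm clear, the knob is within about 2 px of its calculated closed position. The foot rests on the mould's rim, and the mould's corners are still at home.

**Clear of everything:** The arm finished about 245 mm above the table with no contact force.

**Bystanders:** In the side view their outlines sit where they started, within a few pixels. There was no first side view of the jar to compare with, but it shows no move in the top view.

**Checks that disagreed:**
- In the last top picture the knob detector reported the jar instead of the knob. I read the knob position from the picture itself.
- The bonbon board's centre in the top view shifted by about 10 px. I put this down to the arm partly hiding it, since it moved only about 2 px in the side view.

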